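# Offer up a gear housing to the stop bar, long side then short end

## Task

On this power-tool repair bench, check the oblong gear housing (the one with the tall square lug) against the bent steel stop bar: bring one of its long sides flat up against the middle of the bar's upright face and hold it there a moment. Then turn the housing a quarter turn, bring one of its short ends flat up against the middle of that face in the same way, and leave it standing on the bench with that end flush against the bar. Leave the round cover and the square cap where they are.

Things in the scene. Friction and masses are not known exactly. Their poses are not given: they have to be found in the camera images.
- housing_lug (a point): Loose oblong aluminium gear housing, 0.4 kg, upright on the bench: block 90 mm long (x), 60 wide (y), 32 high, with a square lug 36 x 36 x 44 mm high centred on top (76 high in all), its sides parallel to the block's. Point: centre of the lug, 54 mm above the underside, z up; short ends 45 mm off along x, long sides 30 mm off along y. Bolt heads 3 mm high on the block's top corners.
- stop_face (a point): Bent steel stop bar (angle), 200 mm long, screwed down; place and direction vary. Upright leg 24 mm high, 6 thick; foot 6 mm thick reaching 50 mm back, away from the robot, so fingers on the lug pass above it. Point: middle of the upright face towards the robot, 12 mm above the bench. y along the bar, z up, x square to the face, into the bar; the housing comes from -x.
- cover_mid (a point): Bystander, loose: round aluminium end cover, disc 80 mm in diameter and 22 mm high with a round boss 34 mm in diameter on top, 52 mm high in all. This point is its centre, 26 mm above the bench. Leave it alone.
- cap_mid (a point): Bystander, loose: square aluminium bearing cap, 60 x 60 x 30 mm with a low round boss 44 mm in diameter and 12 mm high, 42 mm high in all. This point is its centre, 21 mm above the bench. Leave it alone.
Not all that is in view belongs to the job. What is shaped like the part that bears housing_lug but green or turquoise is not meant.

How it is judged:
By the outcome, as a careful person would: the job done as asked, in the order asked, and still so for the second after the job is handed in, with the robot touching nothing.
It also fails if it takes over 48 s, if anything falls off the work surface, if the arm or the gripper's body presses on something with over 40 N, if the wrist force passes 120 N, or if a joint passes its speed limit or range.

## Robot

A 6-joint arm with a two-finger parallel gripper is mounted at the origin on the work surface. World frame = base frame: x ahead of the robot, y to its left, z up, the work surface at z = 0. Lengths are in mm, angles in rad, forces in N, time in s.
With the tool pointing down it reaches from about 325 to 775 mm from the base axis. Payload 9.3 kg.
Tool frame: the origin (TCP) lies on the centre line of the jaws, within the pads' length; the fingertips stand 8 mm ahead of it and the grasp point (between the pads) lies 11 mm behind it (bot.nose_length is the distance from the TCP to the fingertips, in mm); z points along the fingers, y is the line along which they close (so a half turn about z gives the same grasp; the last joint's range is limited). The gripper opens to 85 mm and grips with 20 to 120 N. Pads are 22 mm wide; open, the fingers measure 114 mm over their backs; the gripper's body (76 mm by 85 mm) begins 54 mm behind the grasp point. The pads swing forward as they close: fully open they stand 13 mm farther back than shut.
Start: joints at [0.99, 0.259, 0.021, 1.334, 0, 1.418], TCP at [228.179, 500.431, 201.679] pointing down, gripper open.
Joint ranges: [-3.04, 3.04], [-0.91, 1.82], [-1.04, 1.36], [-1.92, 1.95], [-1.52, 1.45], [-3.14, 3.14]. Speed limits (rad/s): [2.22, 2.22, 2.79, 3.14, 3.14, 3.14].

## Interface

Orientations are given as a unit quaternion [w, x, y, z].
In Python, from rig import bot, viewer, order gives the robot as it stands.
- The arm moves only by the tool carry_out, never from a script. Its argument "rows" is one flat list of numbers, 4 for each row, row after row: the shift along the world's x, y, z in mm, then the turn about the world's z in rad. A call has exactly 5 rows; each row is the pose to reach, as a shift and turn from the pose commanded when the call began; what a row does not reach only later rows make up. A row lasts 1/10 s, in which the tool goes at most 50 mm and 8.59 degrees, less where a joint would pass 70% of its speed; a pose out of reach is approached as far as the arm can. A call with a gripper value outside its range is refused whole. "gripper" is the opening, from -1 (shut) to 1 (fully open), set as the call begins (left out, the last holds). The fingers move at their own pace and stop on an object; the grip force is fixed at half the most. Time passes only in rows, so rows that repeat a pose let the fingers close, or fill a call up. It gives the time, the measured TCP pose, the force, the opening and the grip force at its end, in the units of the state.
- bot.state(): the state, without advancing time (a new reading comes with each control period).
- viewer.camera(name): name is "scene" or "top"; returns a dict with "img" (420x560x3 uint8, red, green, blue), "fx", "fy", "cx", "cy" (pixels), "rvec" (rotation vector, rad) and "tvec" (3), from world to camera coordinates, as OpenCV has them. Camera axes: x right, y down, z forward; pixel columns grow to the right and rows downward; lengths in mm; the calibration is good to about 2 mm. A picture is of the moment at which its call begins. There is no depth.
- order.close_job(): hands the job in; it is judged then, once.
The state is a dict: "time": time; "joint_positions": joint angles; "dq": joint speeds; "tau": joint torques, N m; "ee_pos": TCP position; "orientation": TCP orientation; "contact_force": force on the tool from outside, world axes, zero at the start; "torque": the same for the moment, N m; "gripper_width": finger opening in mm; "grip_force": force on a finger pad.
Only numpy, scipy, OpenCV 4.12 (cv2) and the standard library are available. Lean on these libraries where they do the work, as an engineer would, in place of code of your own. Each camera call takes 0.05 s, during which the arm holds its last target. There are 200 camera calls.

## Working session

There is one attempt and no reset: what is moved stays moved. The work goes in short steps, Python scripts to look and compute and a tool call to move; the robot and the scene stay as the last step left them, time stands still between calls to the robot, and variables do not carry over. Pictures are saved under pics/ and viewed, at most 11 in all, crops included, and the job is handed in when it is done.

Besides the shell and the picture viewer there is one more tool, called after "Emit:" by a JSON object that holds its "fn" and its "kwargs", one argument or row to a line. carry_out: Moves the arm, as the interface text tells. Its arguments: {"type":"object","properties":{"rows":{"type":"array","items":{"type":"number"}},"gripper":{"type":"number"}},"required":["rows"]}

```bash
ls; mkdir -p pics
python3 - <<'E'
from rig import bot,viewer
import cv2
for n in("top","scene"):
    c=viewer.camera(n); cv2.imwrite(f"pics/{n}0.png",c["img"][:,:,::-1]); print(n,c["fx"],c["cx"],c["cy"],c["rvec"],c["tvec"])
print(bot.state(),bot.nose_length)
E
```

```text
pics
top 458.7699805802118 283.49459124495394 206.4272354004826 [ 2.10680694 -2.14762299  0.22356182] [-84.31825063 606.73507978 906.2710308 ]
scene 513.8942590187493 277.80240408157715 215.07503008912104 [ 2.14763407  1.30304125 -0.45152645] [-197.52114645 -399.52815226 1629.95547591]
{'time': 0.1, 'joint_positions': array([9.90396732e-01, 2.59156268e-01, 2.08594800e-02, 1.33371051e+00,
       8.60378098e-06, 1.41817214e+00]), 'dq': array([-0.00143892, -0.00106465,  0.0009567 , -0.00069754,  0.00102075,
       -0.00018144]), 'tau': array([ 5.43733317e-03, -5.56691372e+01,  3.45070267e+01,  1.16532762e-02,
       -1.20492682e-04, -3.26827440e-06]), 'ee_pos': array([228.02554478, 500.19808619, 201.1241693 ]), 'orientation': array([-2.20999560e-04,  2.12260575e-01,  9.77212915e-01, -5.63731679e-04]), 'contact_force': array([-0.0376629 , -0.46836196,  0.23364843]), 'torque': array([-0.02875163, -0.02303529, -0.00679561]), 'grip_force': 0.0, 'gripper_width': 85.16568636432304} 8.0
```

View pics/top0.png

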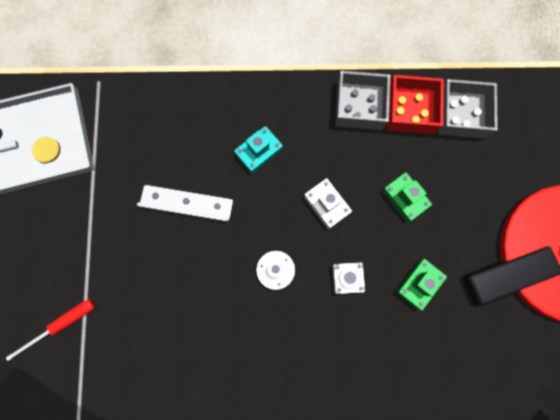

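View pics/scene0.png

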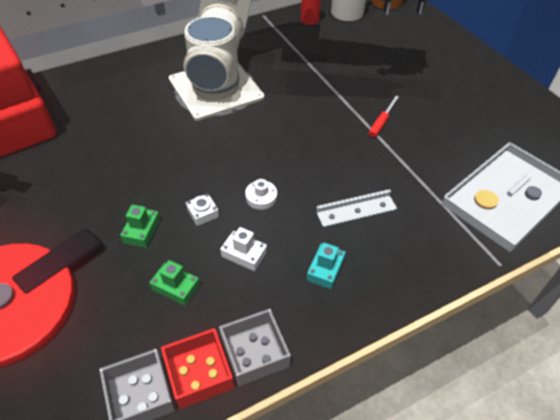

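Top view: white housing at about (328,203), bar at (186,203), cover (275,270), cap (349,278), with turquoise and green decoys. In the scene view the housing is at (243,248) and the bar at (357,208). Next I measure them.

```bash
cat > h.py <<'E'
import numpy as np,cv2
from rig import bot,viewer
def cam(n):
    c=viewer.camera(n); c["R"]=cv2.Rodrigues(np.array(c["rvec"]))[0]; c["t"]=np.array(c["tvec"]).ravel(); return c
def ray(c,uv,z):
    uv=np.atleast_2d(uv).astype(float)
    d=np.c_[(uv[:,0]-c["cx"])/c["fx"],(uv[:,1]-c["cy"])/c["fy"],np.ones(len(uv))]@c["R"]
    o=-c["R"].T@c["t"]; return o+d*((z-o[2])/d[:,2])[:,None]
def proj(c,P):
    q=np.atleast_2d(P)@c["R"].T+c["t"]; return np.c_[q[:,0]/q[:,2]*c["fx"]+c["cx"],q[:,1]/q[:,2]*c["fy"]+c["cy"]]
def white(c,lo=110):
    h=cv2.cvtColor(c["img"],cv2.COLOR_RGB2HSV); return ((h[...,2]>lo)&(h[...,1]<60)).astype(np.uint8)
E
python3 - <<'E'
from h import *
np.set_printoptions(precision=1,suppress=True)
for n in("top","scene"):
    c=cam(n); print(n,"cam",-c["R"].T@c["t"],"base px",proj(c,[[0,0,0],[500,0,0],[500,200,0]]))
    m=white(c,90); k,l,s,ce=cv2.connectedComponentsWithStats(m)
    for i in range(1,k):
        if 250<s[i,4]<3500:
            cs=cv2.findContours((l==i).astype(np.uint8),0,2)[0][0]
            r=cv2.minAreaRect(cs); print(s[i],ce[i],"poly",cv2.approxPolyDP(cs,3,True)[:,0].tolist()); print(ray(c,ce[i],20), ray(c,cv2.boxPoints(r),24).round(1).tolist())
    x0,y0=(120,120) if n=="top" else (170,150)
    cv2.imwrite(f"pics/{n}1.png",cv2.resize(c["img"][y0:y0+180,x0:x0+250,::-1],None,fx=3.2,fy=3.2,interpolation=2))
E
```

```text
top cam [ 419.8  -78.4 1007. ] base px [[240.8 513.6]
 [240.2 259.6]
 [148.2 261.4]]
[ 337   70   54   52 1843] [361.9  98.7] poly [[340, 70], [337, 116], [387, 121], [390, 75]]
[[ 862.5 -282.6   20. ]] [[813.7, -221.9, 24.0], [934.4, -234.3, 24.0], [924.8, -353.0, 24.0], [804.3, -338.0, 24.0]]
[ 446   79   52   52 1691] [468.4 107.4] poly [[447, 79], [446, 125], [496, 130], [496, 83]]
[[ 837.4 -527.5   20. ]] [[786.2, -467.5, 24.0], [907.5, -482.6, 24.0], [901.1, -603.2, 24.0], [779.8, -585.4, 24.0]]
[ 304  178   48   50 1298] [327.8 202.6] poly [[325, 178], [304, 195], [331, 227], [351, 209]]
[[ 619.6 -194.3   20. ]] [[638.7, -139.0, 24.0], [679.0, -193.2, 24.0], [599.2, -248.3, 24.0], [560.1, -194.4, 24.0]]
[ 136  185   97   36 2140] [185.7 202.5] poly [[136, 204], [228, 220], [232, 199], [144, 185]]
[[625.3 117.2  20. ]] [[618.7, 224.7, 24.0], [670.1, 218.4, 24.0], [631.5, 13.3, 24.0], [580.7, 21.6, 24.0]]
[ 256  250   40   40 1254] [275.3 269.7] poly [[268, 251], [257, 262], [257, 277], [265, 287], [283, 288], [294, 276], [294, 263], [282, 251]]
[[475.5 -76.3  20. ]] [[517.9, -3
[... 2156 characters left out ...]
] [420.4 321.8] poly [[502, 279], [329, 370]]
[[961.6  61.5  20. ]] [[959.0, -168.4, 24.0], [959.0, 291.7, 24.0], [967.1, 289.1, 24.0], [966.1, -168.9, 24.0]]
[ 219  308   72   77 2732] [253.8 345. ] poly [[270, 308], [219, 326], [239, 384], [244, 379], [240, 379], [242, 375], [290, 356]]
[[ 845.4 -277.6   20. ]] [[772.6, -328.9, 24.0], [782.4, -202.5, 24.0], [921.2, -224.4, 24.0], [908.4, -341.0, 24.0]]
[  99  348   73   72 3001] [136.1 387.8] poly [[156, 348], [99, 368], [108, 419], [112, 418], [103, 371], [152, 353], [155, 362], [109, 381], [115, 419], [125, 419], [171, 401]]
[[ 820. -520.   20.]] [[746.5, -588.2, 24.0], [759.6, -457.7, 24.0], [881.7, -462.2, 24.0], [866.0, -584.2, 24.0]]
```

View pics/top1.png

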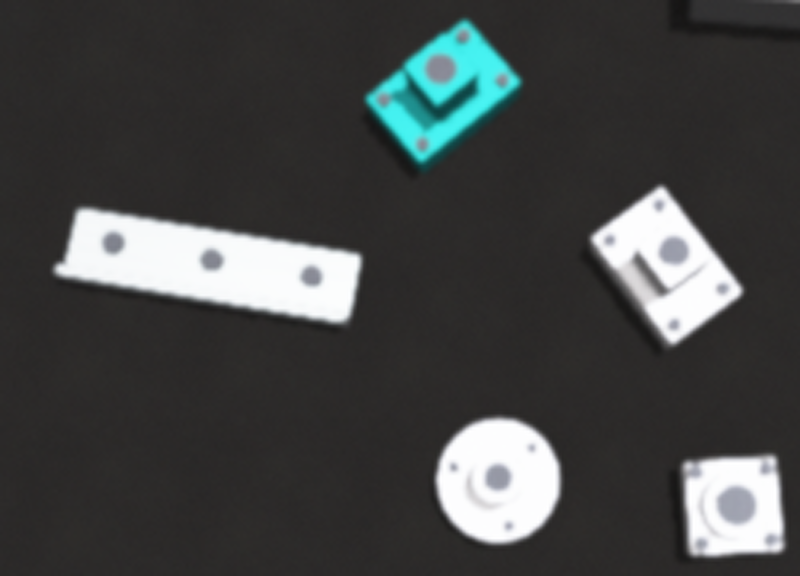

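View pics/scene1.png

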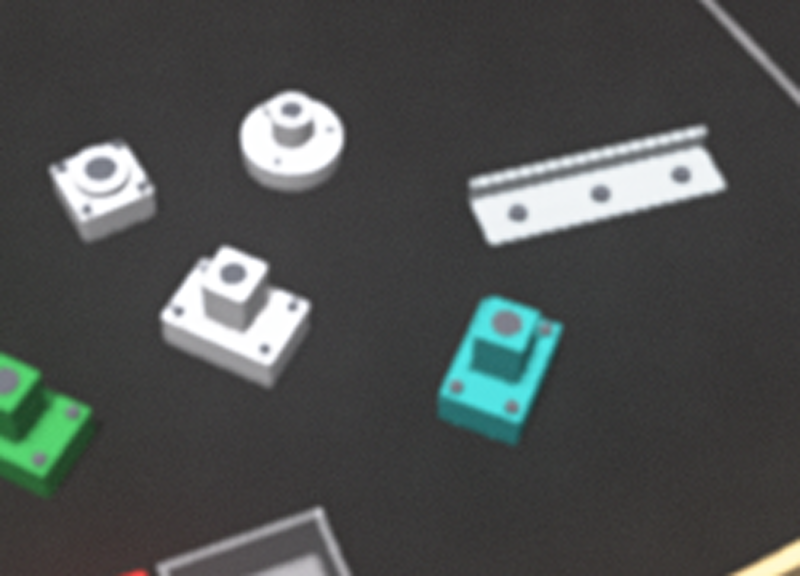

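Top crop: housing lug top circle at crop (674,250), bolts at (660,205), (610,240), (673,325) and (723,289). The bar's upright runs along its lower edge, from (57,270) to (348,322). The scene crop agrees: the upright is on the robot side. Next are the fits.

```bash
cat >> h.py <<'E'
def up(c,crop):
    return np.array(crop[0])+ (np.array(crop[1],float)+.5)/3.2-.5
def refine(c,p,r=4,lo=None):  # dark spot centroid in a window
    g=cv2.cvtColor(c["img"],cv2.COLOR_RGB2GRAY).astype(float); x,y=np.round(p).astype(int)
    w=g[y-r:y+r+1,x-r:x+r+1]; q=np.clip(np.median(w)*1.0-w,0,None) if lo is None else np.clip(lo-w,0,None)
    Y,X=np.mgrid[y-r:y+r+1,x-r:x+r+1]; return np.array([(q*X).sum(),(q*Y).sum()])/q.sum()
def tri(a,pa,b,pb):
    o=[];A=np.zeros((3,3));v=np.zeros(3)
    for c,p in((a,pa),(b,pb)):
        c0=-c["R"].T@c["t"]; d=ray(c,p,0)[0]-c0; d/=np.linalg.norm(d); M=np.eye(3)-np.outer(d,d); A+=M; v+=M@c0
    return np.linalg.solve(A,v)
E
python3 - <<'E'
from h import *
np.set_printoptions(precision=1,suppress=True)
T,S=cam("top"),cam("scene")
tp=lambda x,y:up(T,((120,120),(x,y))); sp=lambda x,y:up(S,((170,150),(x,y)))
a,b=refine(T,tp(674,250),5,200),refine(S,sp(233,273),4,190)
print("lug px",a,b,"tri",tri(T,a,S,b),"T@76",ray(T,a,76),"S@76",ray(S,b,76))
B=[refine(T,tp(*p),2) for p in((660,205),(610,240),(673,325),(723,289))]
W=ray(T,B,35);print("bolts",W,"mean",W.mean(0)); e=W[1]-W[2]+W[0]-W[3]; print("long ang",np.degrees(np.arctan2(e[1],e[0])),np.linalg.norm(e)/2, "short",np.linalg.norm(W[0]-W[1]))
sc=[refine(T,tp(*p),3,200) for p in((113,243),(211,260),(312,276))]; ss=[refine(S,sp(*p),3,200) for p in((681,175),(600,193),(517,213))]
print("screws T",ray(T,sc,6),"S",ray(S,ss,6)); print([tri(T,x,S,y) for x,y in zip(sc,ss)])
# face edge
g=cv2.cvtColor(T["img"],cv2.COLOR_RGB2GRAY).astype(float); P=[]
for u in range(142,227):
    v=int(204+(u-137)*0.177)+0; col=g[v-6:v+9,u]; k=np.where(col>110)[0].max()
    P.append((u,v-6+k+(col[k]-110)/(col[k]-col[k+1])))
    
P=np.array(P); f=np.polyfit(P[:,0],P[:,1],1); print("T fit res",np.std(P[:,1]-np.polyval(f,P[:,0])))
L=ray(T,[(140,np.polyval(f,140)),(228,np.polyval(f,228))],0); print("T z0",L, "z24",ray(T,[(140,np.polyval(f,140)),(228,np.polyval(f,228))],24))
g=cv2.cvtColor(S["img"],cv2.COLOR_RGB2GRAY).astype(float); P=[]
for u in range(322,386):
    v=int(205-(u-317)*0.22); col=g[v-9:v+7,u]; k=np.where(col>110)[0].min(); P.append((u,v-9+k-(col[k]-110)/(col[k]-col[k-1])))
P=np.array(P); f=np.polyfit(P[:,0],P[:,1],1); print("S fit res",np.std(P[:,1]-np.polyval(f,P[:,0])))
M=ray(S,[(318,np.polyval(f,318)),(389,np.polyval(f,389))],24); print("S z24",M)
for Q in(L,M):
    d=Q[1]-Q[0]; th=np.arctan2(d[1],d[0]); print("bar ang",np.degrees(th)); n=np.array([d[1],-d[0]])/np.hypot(*d[:2]); n*=np.sign(n[0]); print("n",n,"offset",Q[:,:2]@n)
E
```

```text
lug px [330.1 197.9] [242.4 235. ] tri [ 617.7 -193.2   76.9] T@76 [[ 618.1 -192.9   76. ]] S@76 [[ 616.9 -193.3   76. ]]
bolts [[ 658.8 -189.1   35. ]
 [ 634.8 -154.6   35. ]
 [ 575.9 -196.    35. ]
 [ 600.  -229.8   35. ]] mean [ 617.4 -192.4   35. ]
long ang 34.89147565715834 71.75172624320003 short 42.05623626276092
screws T [[645.2 188.4   6. ]
 [632.  120.    6. ]
 [619.2  50.9   6. ]] S [[642.9 189.8   6. ]
 [630.1 120.9   6. ]
 [616.8  51.8   6. ]]
[array([644.6, 187.8,   8.8]), array([631.5, 119.5,   8.3]), array([618.6,  50.5,   8.7])]
T fit res 0.09780720777252103
T z0 [[622.3 222.5   0. ]
 [585.2  26.8   0. ]] z24 [[617.5 215.3  24. ]
 [581.3  24.3  24. ]]
S fit res 0.05772576682363005
S z24 [[580.6  32.3  24. ]
 [616.8 225.3  24. ]]
bar ang -100.72489052881157
n [ 1.  -0.2] offset [570. 570.]
bar ang 79.39385344192915
n [ 1.  -0.2] offset [564.8 564.8]
```

Emit:
{"fn": "carry_out", "kwargs": {
  "rows": [24,-43,0,-0.107,48,-86,0,-0.214,72,-129,0,-0.321,96,-172,0,-0.428,120,-215,0,-0.534],
  "gripper": 1
}}

```text
time: 0.8
ee_pos: [348.6, 283.7, 201.8]
orientation: [0.0, 0.464, 0.886, 0.0]
contact_force: [2.1, 0.5, 0.4]
gripper_width: 85.1
grip_force: 0.0
```

Emit:
{"fn": "carry_out", "kwargs": {
  "rows": [24,-43,0,0,48,-86,0,0,72,-129,0,0,96,-172,0,0,120,-215,0,0]
}}

```text
time: 1.3
ee_pos: [468.8, 68.4, 201.9]
orientation: [0.0, 0.463, 0.887, 0.0]
contact_force: [0.2, 0.8, -0.5]
gripper_width: 85.4
grip_force: 0.0
```

Emit:
{"fn": "carry_out", "kwargs": {
  "rows": [24,-43,0,0,48,-86,0,0,72,-129,0,0,96,-172,0,0,120,-215,0,0]
}}

```text
time: 1.8
ee_pos: [588.8, -146.6, 201.7]
orientation: [0.0, 0.463, 0.887, 0.0]
contact_force: [1.7, 0.7, 0.4]
gripper_width: 85.4
grip_force: 0.0
```

Emit:
{"fn": "carry_out", "kwargs": {
  "rows": [15,-24,0,0,29.4,-48.6,0,0,29.4,-48.6,-30,0,29.4,-48.6,-60,0,29.4,-48.6,-60,0]
}}

```text
time: 2.3
ee_pos: [615.6, -192.6, 137.5]
orientation: [-0.004, 0.463, 0.886, -0.0]
contact_force: [0.2, -0.3, -0.5]
gripper_width: 85.3
grip_force: 0.0
```

Emit:
{"fn": "carry_out", "kwargs": {
  "rows": [0,0,0,0,0,0,-25,0,0,0,-40,0,0,0,-40,0,0,0,-40,0]
}}

```text
time: 2.8
ee_pos: [618.3, -193.3, 103.6]
orientation: [0.001, 0.462, 0.887, 0.0]
contact_force: [-1.6, -0.2, 0.1]
gripper_width: 85.0
grip_force: 0.0
```

Run:
```python
from h import *
s=bot.state(); print(s["ee_pos"],s["orientation"],s["joint_positions"])
t=cam("top")["img"][120:300,220:470,::-1]; q=cam("scene")["img"][150:330,120:370,::-1]
cv2.imwrite("pics/2.png",cv2.resize(np.vstack([t,q]),None,fx=1.65,fy=1.65,interpolation=2))
```

```text
[ 618.33136526 -193.27929735  103.64576076] [1.10080774e-03 4.62428499e-01 8.86655890e-01 6.54579863e-05] [-4.32377939e-01  4.62425357e-01  8.08301164e-02  1.18699572e+00
  2.43462542e-05  5.29087099e-01]
```

View pics/2.png

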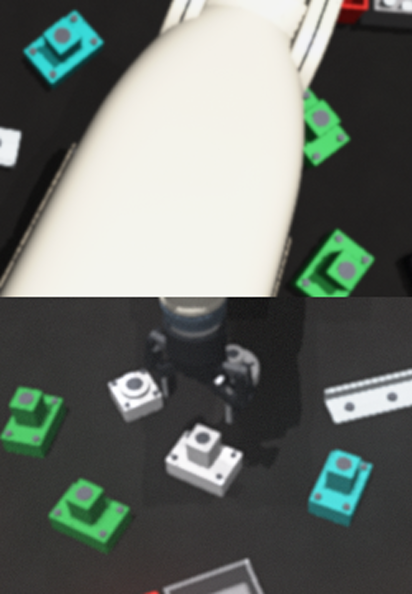

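The scene view shows the gripper just above the white housing, with its fingers on either side of the lug. I check this by projecting the expected tips.

Run:
```python
from h import *
S=cam("scene"); a=np.radians(34.9); d=np.array([np.cos(a),np.sin(a),0])
for z in(96,108):
  P=[np.array([618.3,-193.3,z])+s*50*d for s in(-1,1)]; print(z,((proj(S,P)-[120,150])*1.65+[0,297]).round())
```

```text
96 [[170. 416.]
 [234. 443.]]
108 [[170. 410.]
 [234. 438.]]
```

Emit:
{"fn": "carry_out", "kwargs": {
  "rows": [0,0,-15,0,0,0,-30,0,0,0,-42,0,0,0,-51,0,0,0,-51,0]
}}

```text
time: 3.45
ee_pos: [617.1, -192.9, 49.7]
orientation: [-0.001, 0.463, 0.887, -0.0]
contact_force: [0.3, 0.3, 0.1]
gripper_width: 85.7
grip_force: 0.0
```

Emit:
{"fn": "carry_out", "kwargs": {
  "rows": [-0.7,0,0,0,-0.7,0,0,0,-0.7,0,0,0,-0.7,0,0,0,-0.7,0,0,0],
  "gripper": -1
}}

```text
time: 3.95
ee_pos: [617.0, -193.2, 50.9]
orientation: [0.0, 0.463, 0.887, 0.0]
contact_force: [-0.5, 0.1, -0.4]
gripper_width: 12.1
grip_force: 0.0
```

Emit:
{"fn": "carry_out", "kwargs": {
  "rows": [0,0,0,0,0,0,0,0,0,0,0,0,0,0,0,0,0,0,0,0]
}}

```text
time: 4.45
ee_pos: [616.9, -193.2, 50.6]
orientation: [-0.0, 0.463, 0.887, -0.0]
contact_force: [-0.6, 0.1, -0.4]
gripper_width: 0.1
grip_force: 0.0
```

It closed on nothing, so I look.

Run:
```python
from h import *
S=cam("scene"); x0,y0=150,140
v=cv2.resize(S["img"][y0:y0+140,x0:x0+180,::-1],None,fx=4,fy=4,interpolation=2)
v=cv2.convertScaleAbs(v,alpha=1.8,beta=20)
a=(proj(S,[[616.9,-193.2,z] for z in(42.6,50.6,61)])-[x0,y0]+.5)*4
for p in a: cv2.circle(v,tuple(int(q) for q in p),3,(0,0,255),-1)
print(a); cv2.imwrite("pics/3.png",v)
print(bot.state()["ee_pos"])
```

```text
[[373.97592903 416.77721618]
 [373.40494781 408.61864044]
 [372.65372199 397.88460489]]
[ 616.87969832 -193.15959185   50.67386446]
```

View pics/3.png

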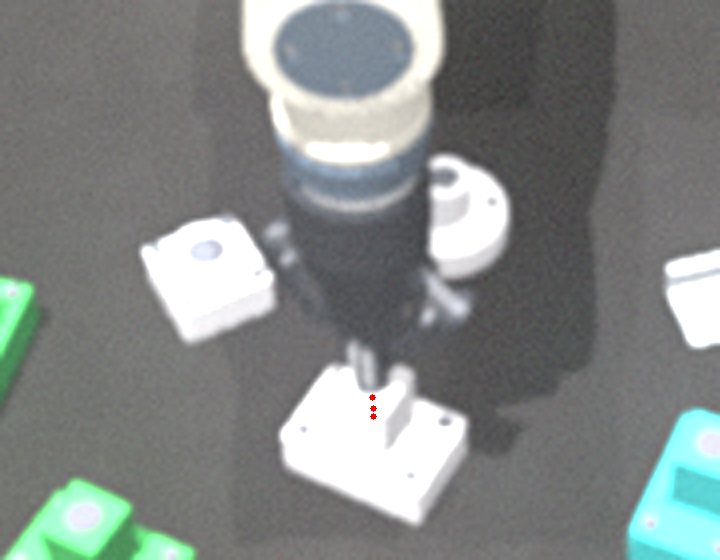

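The closed fingertips at about (370,388) end at or above the lug's top and cover its circle. They stand in the right place sideways but roughly 30 mm higher than the reported pose implies. I open, go lower with a force check, and close again.

Emit:
{"fn": "carry_out", "kwargs": {
  "rows": [0,0,0,0,0,0,0,0,0,0,0,0,0,0,0,0,0,0,0,0],
  "gripper": 1
}}

```text
time: 5.0
ee_pos: [616.9, -193.1, 50.7]
orientation: [-0.0, 0.463, 0.887, 0.0]
contact_force: [0.6, -0.2, 0.4]
gripper_width: 72.5
grip_force: 0.0
```

Emit:
{"fn": "carry_out", "kwargs": {
  "rows": [0,0,0,0,0,0,0,0,0,0,-5,0,0,0,-10,0,0,0,-15,0]
}}

```text
time: 5.5
ee_pos: [616.7, -193.1, 35.0]
orientation: [-0.0, 0.463, 0.887, -0.0]
contact_force: [-0.3, -0.9, -0.3]
gripper_width: 85.4
grip_force: 0.0
```

Run:
```python
from h import *
s=bot.state(); print(s["ee_pos"],s["contact_force"],s["gripper_width"])
S=cam("scene"); x0,y0=180,170
v=cv2.resize(S["img"][y0:y0+110,x0:x0+130,::-1],None,fx=5,fy=5,interpolation=2)
v=cv2.convertScaleAbs(v,alpha=1.6,beta=30); cv2.imwrite("pics/4.png",v)
```

```text
[ 616.72480257 -193.13567298   35.00787061] [-0.27234154 -0.94231668 -0.28088608] 85.38953215940698
```

View pics/4.png

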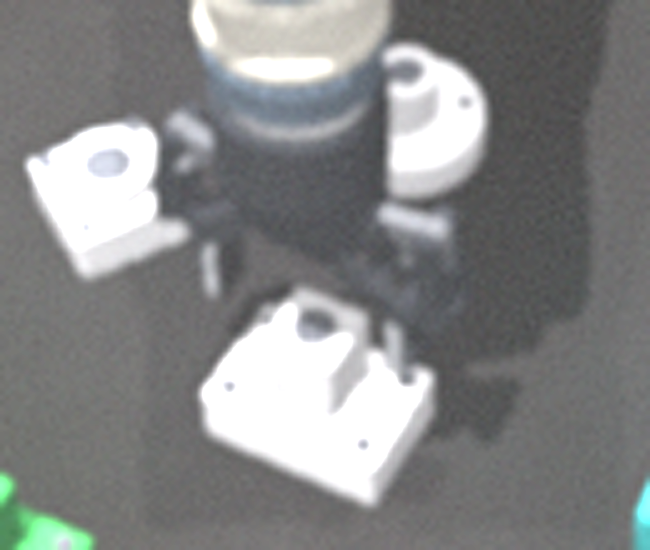

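Open tips show at crop (212,295) and (400,370), straddling the lug at about its top height (~73 mm). So the tool really stands about 30 mm higher than reported. I go down further in steps.

Emit:
{"fn": "carry_out", "kwargs": {
  "rows": [0,0,-4,0,0,0,-8,0,0,0,-12,0,0,0,-15,0,0,0,-15,0]
}}

```text
time: 6.05
ee_pos: [616.6, -193.1, 20.1]
orientation: [-0.0, 0.463, 0.887, -0.0]
contact_force: [0.2, 0.1, 0.1]
gripper_width: 85.2
grip_force: 0.0
```

Emit:
{"fn": "carry_out", "kwargs": {
  "rows": [0,0,-2,0,0,0,-4,0,0,0,-6,0,0,0,-8,0,0,0,-8,0]
}}

```text
time: 6.55
ee_pos: [616.7, -193.1, 12.3]
orientation: [-0.0, 0.463, 0.887, -0.0]
contact_force: [-0.0, 0.1, 0.3]
gripper_width: 85.8
grip_force: 0.0
```

Emit:
{"fn": "carry_out", "kwargs": {
  "rows": [0,0,0,0,0,0,0,0,0,0,0,0,0,0,0,0,0,0,0,0],
  "gripper": -1
}}

```text
time: 7.05
ee_pos: [617.1, -193.2, 13.0]
orientation: [0.0, 0.463, 0.887, 0.0]
contact_force: [0.1, 0.0, 2.2]
gripper_width: 35.2
grip_force: 60.5
```

Emit:
{"fn": "carry_out", "kwargs": {
  "rows": [0,0,0,0,0,0,0,0,0,0,0,0,0,0,0,0,0,0,0,0]
}}

```text
time: 7.55
ee_pos: [617.1, -193.2, 12.9]
orientation: [0.0, 0.463, 0.887, 0.0]
contact_force: [1.4, -0.0, 5.7]
gripper_width: 35.4
grip_force: 60.9
```

Emit:
{"fn": "carry_out", "kwargs": {
  "rows": [0,0,6,0,0,0,18,0,0,0,33,0,0,0,48,0,0,0,60,0]
}}

```text
time: 8.05
ee_pos: [616.9, -193.2, 74.0]
orientation: [0.0, 0.463, 0.887, -0.0]
contact_force: [0.1, -0.3, -3.7]
gripper_width: 35.3
grip_force: 60.2
```

Emit:
{"fn": "carry_out", "kwargs": {
  "rows": [-4,18,0,0.0775,-11,49,0,0.155,-18,82,0,0.2325,-25,115,0,0.31,-32,148,0,0.3875]
}}

```text
time: 8.55
ee_pos: [584.3, -44.1, 73.1]
orientation: [-0.0, 0.282, 0.959, 0.0]
contact_force: [0.6, 0.6, -2.3]
gripper_width: 35.5
grip_force: 60.2
```

Emit:
{"fn": "carry_out", "kwargs": {
  "rows": [-7,33,0,0.0775,-14,66,0,0.155,-21,99,0,0.2325,-29,132,0,0.31,-35,160,0,0.3875]
}}

```text
time: 9.05
ee_pos: [549.1, 116.4, 73.1]
orientation: [-0.0, 0.091, 0.996, 0.0]
contact_force: [0.5, -0.4, -4.2]
gripper_width: 35.5
grip_force: 60.2
```

Emit:
{"fn": "carry_out", "kwargs": {
  "rows": [-3.3,15,0,0,-3.3,21,0,0,-3.3,21,0,0,-3.3,21,0,0,-3.3,21,0,0]
}}

```text
time: 9.55
ee_pos: [546.9, 134.8, 72.6]
orientation: [-0.0, 0.094, 0.996, -0.0]
contact_force: [-0.2, 0.0, -3.2]
gripper_width: 35.2
grip_force: 60.4
```

Run:
```python
from h import *
s=bot.state(); print(s["time"],s["ee_pos"],s["orientation"],s["contact_force"],s["gripper_width"])
S=cam("scene"); x0,y0=270,130
v=cv2.resize(S["img"][y0:y0+130,x0:x0+150,::-1],None,fx=4.5,fy=4.5,interpolation=2)
v=cv2.convertScaleAbs(v,alpha=1.3,beta=15); cv2.imwrite("pics/5.png",v)
```

```text
9.55 [546.88079854 134.7718103   72.61814219] [-5.03615809e-05  9.41662194e-02  9.95556480e-01 -1.28383649e-04] [-0.15034537  0.01437214 -3.24556283] 35.19253468807375
```

View pics/5.png

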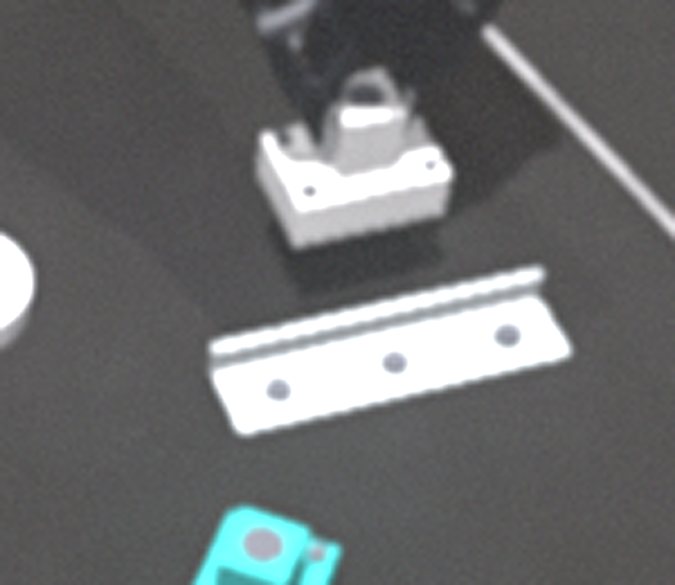

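The housing is held level with its long side parallel to the bar. The lug circle is at crop (368,95) and the bar's middle screw at (395,362). I check centring and lower it.

Run:
```python
from h import *
S=cam("scene"); f=lambda x,y:np.array([270+x/4.5-.4,130+y/4.5-.4])
n=np.array([.9826,-.1857]);t=np.array([.1857,.9826])
for nm,p,z in(("lug",(366,95),136),("bolt",(309,190),95),("bolt",(430,164),95),("screw",(395,362),7)):
    w=ray(S,f(*p),z)[0]; print(nm,w.round(1),"n %.1f t %.1f"%(w[:2]@n,w[:2]@t))
```

```text
lug [546.3 137.2 136. ] n 511.3 t 236.2
bolt [561.5  96.   95. ] n 533.9 t 198.6
bolt [575.1 166.7  95. ] n 534.1 t 270.6
screw [630.3 120.9   7. ] n 596.9 t 235.9
```

Emit:
{"fn": "carry_out", "kwargs": {
  "rows": [0,0,-15,0,0,0,-30,0,0,0,-42,0,0,0,-51,0,0,0,-56,0]
}}

```text
time: 10.15
ee_pos: [546.4, 135.6, 15.8]
orientation: [-0.0, 0.093, 0.996, -0.0]
contact_force: [0.9, 0.7, -4.0]
gripper_width: 35.3
grip_force: 60.5
```

Emit:
{"fn": "carry_out", "kwargs": {
  "rows": [0,0,-1,0,0,0,-2,0,0,0,-3,0,0,0,-3.5,0,0,0,-3.5,0]
}}

```text
time: 10.65
ee_pos: [546.7, 135.9, 13.4]
orientation: [0.0, 0.093, 0.996, 0.0]
contact_force: [0.0, 0.6, -2.4]
gripper_width: 35.2
grip_force: 60.5
```

Emit:
{"fn": "carry_out", "kwargs": {
  "rows": [0,0,-0.6,0,4.9,-0.9,-0.6,0,9.8,-1.9,-0.6,0,14.7,-2.8,-0.6,0,17.7,-3.3,-0.6,0]
}}

```text
time: 11.15
ee_pos: [564.7, 132.5, 12.9]
orientation: [-0.0, 0.093, 0.996, 0.0]
contact_force: [-5.7, 2.3, 8.7]
gripper_width: 35.6
grip_force: 61.9
```

Emit:
{"fn": "carry_out", "kwargs": {
  "rows": [1,-0.2,0,0,2,-0.4,0,0,2.5,-0.5,0,0,3,-0.6,0,0,3,-0.6,0,0]
}}

```text
time: 11.65
ee_pos: [567.5, 132.1, 12.9]
orientation: [0.0, 0.093, 0.996, 0.0]
contact_force: [-4.5, 3.0, 6.4]
gripper_width: 35.3
grip_force: 61.5
```

Emit:
{"fn": "carry_out", "kwargs": {
  "rows": [0.5,-0.1,0,0,1,-0.2,0,0,1.5,-0.3,0,0,2,-0.4,0,0,2,-0.4,0,0]
}}

```text
time: 12.15
ee_pos: [569.5, 131.7, 12.9]
orientation: [0.0, 0.093, 0.996, 0.0]
contact_force: [-4.7, 1.0, 4.6]
gripper_width: 35.1
grip_force: 61.5
```

Emit:
{"fn": "carry_out", "kwargs": {
  "rows": [0.5,-0.1,0,0,1,-0.2,0,0,1.5,-0.3,0,0,1.5,-0.3,0,0,1.5,-0.3,0,0]
}}

```text
time: 12.65
ee_pos: [571.1, 131.4, 12.9]
orientation: [0.0, 0.093, 0.996, 0.0]
contact_force: [-4.3, 2.7, 5.3]
gripper_width: 34.8
grip_force: 61.5
```

Emit:
{"fn": "carry_out", "kwargs": {
  "rows": [0.3,0,0,0,0.6,-0.1,0,0,0.9,-0.2,0,0,1.2,-0.2,0,0,1.2,-0.2,0,0]
}}

```text
time: 13.15
ee_pos: [572.1, 131.2, 12.9]
orientation: [-0.0, 0.093, 0.996, 0.0]
contact_force: [-4.8, 2.5, 5.8]
gripper_width: 35.2
grip_force: 61.8
```

Run:
```python
from h import *
s=bot.state(); print(s["time"],s["ee_pos"],s["contact_force"],s["torque"])
S=cam("scene"); x0,y0=290,140
v=cv2.resize(S["img"][y0:y0+100,x0:x0+130,::-1],None,fx=5.5,fy=5.5,interpolation=2)
v=cv2.convertScaleAbs(v,alpha=1.0,beta=0); cv2.imwrite("pics/6.png",v)
```

```text
13.15 [572.12725128 131.18993692  12.91251018] [-4.77877577  2.5043772   5.78738192] [ 0.17719168  1.04932617 -0.11888246]
```

View pics/6.png

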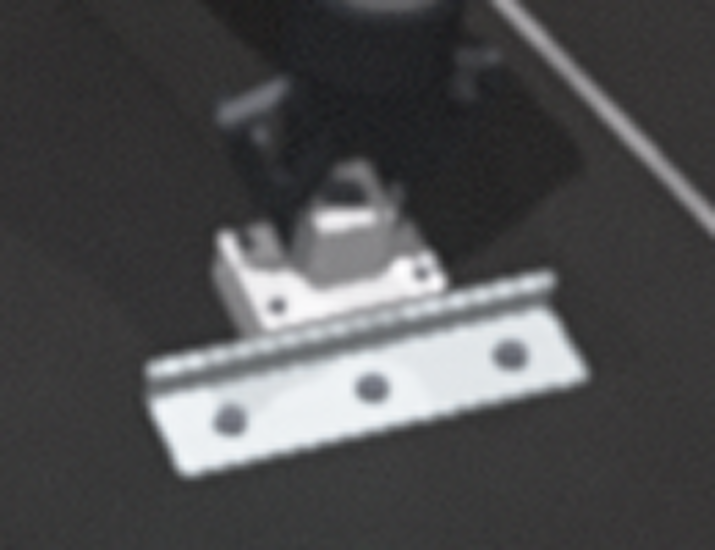

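The housing is centred on the bar and very close to it (front bolts at crop (277,305) and (421,272)). I keep creeping until the force rises.

Emit:
{"fn": "carry_out", "kwargs": {
  "rows": [0.3,0,0,0,0.6,-0.1,0,0,0.9,-0.2,0,0,1.2,-0.2,0,0,1.5,-0.3,0,0]
}}

```text
time: 13.7
ee_pos: [572.2, 131.2, 13.0]
orientation: [-0.001, 0.093, 0.996, 0.0]
contact_force: [-11.5, 4.2, 12.7]
gripper_width: 35.3
grip_force: 62.3
```

Emit:
{"fn": "carry_out", "kwargs": {
  "rows": [0.3,0,0,0,0.6,-0.1,0,0,0.9,-0.2,0,0,1.2,-0.2,0,0,1.5,-0.3,0,0]
}}

```text
time: 14.2
ee_pos: [572.2, 131.2, 13.0]
orientation: [-0.002, 0.093, 0.996, 0.0]
contact_force: [-19.2, 4.6, 17.1]
gripper_width: 35.3
grip_force: 62.8
```

Emit:
{"fn": "carry_out", "kwargs": {
  "rows": [-1,0.2,0,0,-1,0.2,0,0,-1,0.2,0,0,-1,0.2,0,0,-1,0.2,0,0]
}}

```text
time: 14.7
ee_pos: [572.2, 131.2, 13.0]
orientation: [-0.002, 0.093, 0.996, 0.0]
contact_force: [-12.7, 4.0, 13.5]
gripper_width: 35.1
grip_force: 62.5
```

Emit:
{"fn": "carry_out", "kwargs": {
  "rows": [0,0,0,0,0,0,0,0,0,0,0,0,0,0,0,0,0,0,0,0]
}}

```text
time: 15.2
ee_pos: [572.2, 131.2, 13.0]
orientation: [-0.002, 0.093, 0.996, 0.0]
contact_force: [-13.0, 4.1, 13.4]
gripper_width: 35.2
grip_force: 62.5
```

Emit:
{"fn": "carry_out", "kwargs": {
  "rows": [0,0,0,0,0,0,0,0,0,0,0,0,0,0,0,0,0,0,0,0]
}}

```text
time: 15.7
ee_pos: [572.2, 131.2, 13.0]
orientation: [-0.002, 0.093, 0.996, 0.0]
contact_force: [-12.2, 4.0, 12.3]
gripper_width: 35.3
grip_force: 62.5
```

Emit:
{"fn": "carry_out", "kwargs": {
  "rows": [-4,0.8,0,0,-12,2.3,2,0,-24,4.5,8,0,-37,7,16,0,-49,9.3,25,0]
}}

```text
time: 16.2
ee_pos: [523.4, 140.1, 38.1]
orientation: [-0.0, 0.093, 0.996, -0.0]
contact_force: [-1.2, 1.1, -3.8]
gripper_width: 35.1
grip_force: 60.4
```

Emit:
{"fn": "carry_out", "kwargs": {
  "rows": [0,0,0,0.12,0,0,0,0.24,0,0,0,0.36,0,0,0,0.48,0,0,0,0.6]
}}

```text
time: 16.7
ee_pos: [524.4, 140.2, 38.5]
orientation: [0.0, -0.208, 0.978, -0.0]
contact_force: [-0.4, -0.7, -2.5]
gripper_width: 35.4
grip_force: 60.4
```

Emit:
{"fn": "carry_out", "kwargs": {
  "rows": [0,0,0,0.12,0,0,0,0.24,0,0,0,0.36,0,0,0,0.48,0,0,0,0.6]
}}

```text
time: 17.2
ee_pos: [524.4, 140.2, 38.5]
orientation: [0.0, -0.487, 0.873, -0.0]
contact_force: [-0.7, -0.4, -3.8]
gripper_width: 35.0
grip_force: 60.4
```

Emit:
{"fn": "carry_out", "kwargs": {
  "rows": [0,0,0,0.12,0,0,0,0.24,0,0,0,0.36,0,0,0,0.372,0,0,0,0.372]
}}

```text
time: 17.7
ee_pos: [524.7, 140.1, 38.2]
orientation: [0.0, -0.638, 0.77, -0.0]
contact_force: [-0.1, 0.8, -2.9]
gripper_width: 35.1
grip_force: 60.4
```

Run:
```python
from h import *
s=bot.state(); print(s["time"],s["ee_pos"],s["orientation"],s["contact_force"])
q=s["orientation"]; print("yaw",np.degrees(2*np.arctan2(q[2],q[1]))-90)
S=cam("scene"); x0,y0=270,110
v=cv2.resize(S["img"][y0:y0+130,x0:x0+150,::-1],None,fx=4.5,fy=4.5,interpolation=2)
v=cv2.convertScaleAbs(v,alpha=1.3,beta=15); cv2.imwrite("pics/7.png",v)
```

```text
17.7 [524.6599804  140.07207176  38.17083298] [ 2.47481714e-04 -6.37532846e-01  7.70423116e-01 -1.76869634e-04] [-0.08896372  0.80876504 -2.85409133]
yaw 169.21619457855343
```

View pics/7.png

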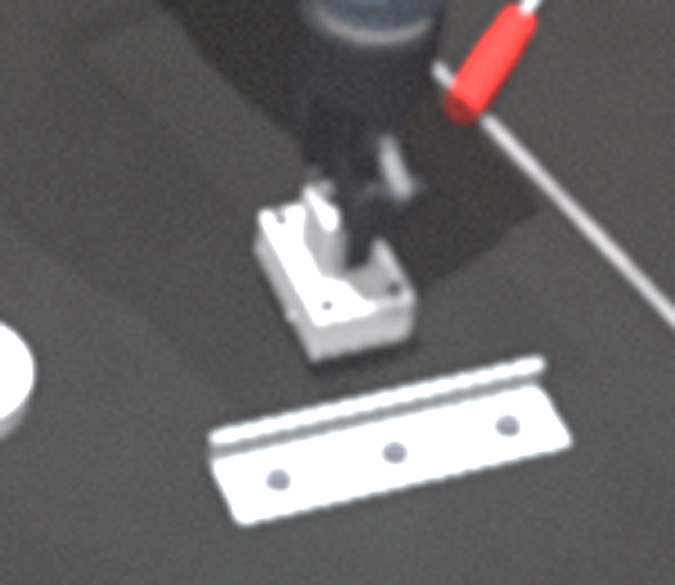

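The end now faces the bar squarely, with the front-end bolts at crop (327,305) and (393,290). I check centring while lowering.

Run:
```python
from h import *
S=cam("scene"); f=lambda x,y:np.array([270+x/4.5-.4,110+y/4.5-.4])
n=np.array([.9826,-.1857]);t=np.array([.1857,.9826])
for nm,p,z in(("bolt",(327,305),60),("bolt",(393,290),60),("screw",(395,452),7)):
    w=ray(S,f(*p),z)[0]; print(nm,w.round(1),"n %.1f t %.1f"%(w[:2]@n,w[:2]@t))
```

```text
bolt [555.6 115.9  60. ] n 524.4 t 217.0
bolt [562.8 155.7  60. ] n 524.1 t 257.5
screw [630.3 120.9   7. ] n 596.9 t 235.9
```

Emit:
{"fn": "carry_out", "kwargs": {
  "rows": [0,0,-8,0.001,0,0,-16,0.001,0,0,-21,0.001,0,0,-24,0.001,0,0,-24,0.001]
}}

```text
time: 18.3
ee_pos: [524.8, 139.9, 13.3]
orientation: [-0.0, -0.639, 0.769, 0.0]
contact_force: [0.7, -0.6, -2.5]
gripper_width: 35.2
grip_force: 60.4
```

Emit:
{"fn": "carry_out", "kwargs": {
  "rows": [5,-2,0,0,11,-3.2,-0.4,0,17,-4.4,-0.4,0,23,-5.6,-0.4,0,26.3,-6.2,-0.4,0]
}}

```text
time: 18.8
ee_pos: [552.2, 133.5, 13.1]
orientation: [0.0, -0.639, 0.769, -0.0]
contact_force: [0.3, 0.1, -2.9]
gripper_width: 35.4
grip_force: 60.4
```

Emit:
{"fn": "carry_out", "kwargs": {
  "rows": [1,-0.2,0,0,2,-0.4,0,0,3,-0.6,0,0,4,-0.8,0,0,4,-0.8,0,0]
}}

```text
time: 19.3
ee_pos: [555.4, 133.0, 13.2]
orientation: [0.0, -0.639, 0.769, -0.0]
contact_force: [0.4, 0.1, -2.6]
gripper_width: 35.6
grip_force: 60.4
```

Emit:
{"fn": "carry_out", "kwargs": {
  "rows": [0.4,-0.1,0,0,0.8,-0.2,0,0,1.2,-0.2,0,0,1.6,-0.3,0,0,2,-0.4,0,0]
}}

```text
time: 19.8
ee_pos: [557.3, 132.5, 13.2]
orientation: [0.0, -0.639, 0.769, -0.0]
contact_force: [0.7, 0.5, -2.6]
gripper_width: 35.0
grip_force: 60.4
```

Emit:
{"fn": "carry_out", "kwargs": {
  "rows": [0,0,-0.3,0,0,0,-0.6,0,0.3,0,-0.6,0,0.6,-0.1,-0.6,0,1,-0.2,-0.6,0]
}}

```text
time: 20.3
ee_pos: [557.4, 132.5, 13.0]
orientation: [-0.0, -0.639, 0.769, 0.0]
contact_force: [-7.5, 0.6, 8.0]
gripper_width: 35.4
grip_force: 61.7
```

Emit:
{"fn": "carry_out", "kwargs": {
  "rows": [0.3,0,0,0,0.6,-0.1,0,0,0.9,-0.2,0,0,1.2,-0.2,0,0,1.5,-0.3,0,0]
}}

```text
time: 20.8
ee_pos: [558.9, 132.3, 13.0]
orientation: [-0.0, -0.639, 0.769, 0.001]
contact_force: [-7.3, 0.8, 7.2]
gripper_width: 35.2
grip_force: 61.8
```

Emit:
{"fn": "carry_out", "kwargs": {
  "rows": [0.3,0,0,0,0.6,-0.1,0,0,0.9,-0.2,0,0,1.2,-0.2,0,0,1.5,-0.3,0,0]
}}

```text
time: 21.3
ee_pos: [559.1, 132.3, 13.1]
orientation: [-0.001, -0.639, 0.769, 0.001]
contact_force: [-13.2, 2.4, 13.3]
gripper_width: 35.1
grip_force: 62.6
```

Emit:
{"fn": "carry_out", "kwargs": {
  "rows": [0.3,0,0,0,0.6,-0.1,0,0,0.9,-0.2,0,0,1.2,-0.2,0,0,1.5,-0.3,0,0]
}}

```text
time: 21.8
ee_pos: [559.1, 132.3, 13.1]
orientation: [-0.002, -0.639, 0.769, 0.002]
contact_force: [-19.8, 4.4, 18.1]
gripper_width: 35.3
grip_force: 63.3
```

Emit:
{"fn": "carry_out", "kwargs": {
  "rows": [-1.2,0.2,0,0,-1.2,0.2,0,0,-1.2,0.2,0,0,-1.2,0.2,0,0,-1.2,0.2,0,0]
}}

```text
time: 22.3
ee_pos: [559.1, 132.3, 13.0]
orientation: [-0.001, -0.639, 0.769, 0.002]
contact_force: [-14.4, 2.3, 14.2]
gripper_width: 35.4
grip_force: 62.5
```

Emit:
{"fn": "carry_out", "kwargs": {
  "rows": [0,0,0,0,0,0,0,0,0,0,0,0,0,0,0,0,0,0,0,0]
}}

```text
time: 22.8
ee_pos: [559.1, 132.3, 13.1]
orientation: [-0.001, -0.639, 0.769, 0.002]
contact_force: [-14.6, 3.2, 13.1]
gripper_width: 35.4
grip_force: 62.5
```

Emit:
{"fn": "carry_out", "kwargs": {
  "rows": [0,0,0,0,0,0,0,0,0,0,0,0,0,0,0,0,0,0,0,0]
}}

```text
time: 23.3
ee_pos: [559.0, 132.3, 13.1]
orientation: [-0.001, -0.639, 0.769, 0.002]
contact_force: [-13.6, 2.9, 13.0]
gripper_width: 35.4
grip_force: 62.5
```

Emit:
{"fn": "carry_out", "kwargs": {
  "rows": [0,0,0,0,0,0,0,0,0,0,0,0,0,0,0,0,0,0,0,0],
  "gripper": 0.3
}}

```text
time: 23.8
ee_pos: [561.7, 131.6, 12.5]
orientation: [0.0, -0.639, 0.769, -0.0]
contact_force: [-0.6, -0.2, -0.5]
gripper_width: 55.7
grip_force: 0.0
```

Emit:
{"fn": "carry_out", "kwargs": {
  "rows": [-2.7,0.5,5,0,-2.7,0.5,20,0,-2.7,0.5,45,0,-2.7,0.5,75,0,-2.7,0.5,105,0]
}}

```text
time: 24.3
ee_pos: [558.5, 132.1, 118.9]
orientation: [-0.0, -0.639, 0.769, 0.0]
contact_force: [0.0, -0.4, 0.0]
gripper_width: 55.8
grip_force: 0.0
```

Emit:
{"fn": "carry_out", "kwargs": {
  "rows": [-5,40,20,0,-10,80,30,0,-15,120,30,0,-20,160,30,0,-25,190,30,0]
}}

```text
time: 24.8
ee_pos: [533.2, 324.3, 148.1]
orientation: [0.0, -0.639, 0.769, 0.0]
contact_force: [-0.1, 0.4, -0.4]
gripper_width: 55.5
grip_force: 0.0
```

Emit:
{"fn": "carry_out", "kwargs": {
  "rows": [-30,25,0,0,-60,50,0,0,-80,70,0,0,-80,70,0,0,-80,70,0,0]
}}

```text
time: 25.3
ee_pos: [453.6, 392.4, 148.0]
orientation: [0.0, -0.639, 0.769, -0.0]
contact_force: [-0.1, 0.6, 0.4]
gripper_width: 55.3
grip_force: 0.0
```

Run:
```python
from h import *
s=bot.state(); print(s["time"],s["ee_pos"],s["contact_force"])
T,S=cam("top"),cam("scene")
t=cv2.resize(T["img"][150:250,120:260,::-1],None,fx=4,fy=3.95,interpolation=2)[:290]; 
t=cv2.resize(T["img"][170:240,125:245,::-1],(480,280),interpolation=2); q=cv2.resize(S["img"][155:230,290:418,::-1],(480,281),interpolation=2)
cv2.imwrite("pics/8.png",cv2.convertScaleAbs(np.vstack([t,q]),alpha=.9))
```

```text
25.3 [453.56284926 392.43791092 147.98077087] [-0.10476377  0.59028698  0.3868408 ]
```

View pics/8.png

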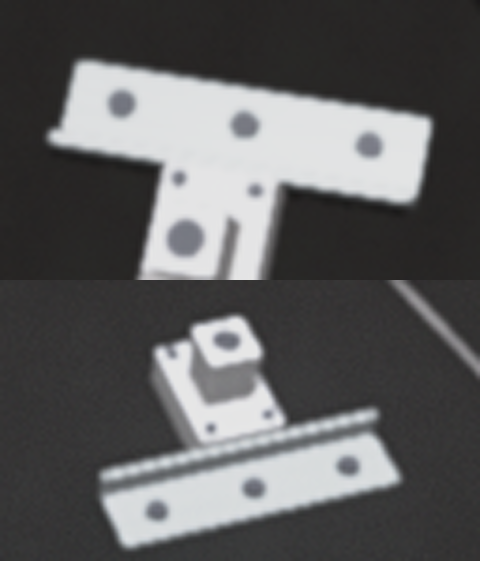

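The end sits flat and centred on the bar in both views, with no visible gap (top bolts at crop (179,178) and (255,190)). One quick numeric check follows before I hand in.

Run:
```python
from h import *
T=cam("top");S=cam("scene")
n=np.array([.9826,-.1857]);t=np.array([.1857,.9826])
for c,ps in((T,[(169.3,214.1),(188.3,217.1)]),(S,[(290+210/3.75-.4,155+148/3.75-.4),(290+268/3.75-.4,155+134/3.75-.4)])):
    W=ray(c,[refine(c,p,2) for p in ps],35)[:,:2]; print("n",W@n,"t",W@t)
a=refine(T,(125+185/4-.4,170+238/4-.4),5,200);w=ray(T,a,76)[0]; print("lug",w,w[:2]@n,w[:2]@t)
for nm,p in(("cover",(275.3,269.7)),("cap",(348.7,277.6))):
    m=white(T,90);k,l,s,ce=cv2.connectedComponentsWithStats(m); print(nm,ce[l[int(p[1]),int(p[0])+10]])
```

```text
n [559.30829962 559.66210388] t [257.24688097 215.57182981]
n [560.27648077 558.44461862] t [215.4050004  259.17419219]
lug [558.61744265 135.15633813  76.        ] 523.7989671571866 236.53987695034692
cover [275.26177175 269.64964086]
cap [348.66525871 277.55332629]
```

```bash
python3 -c "
from rig import order
print(order.close_job())"
```

```text
the job is handed in; nothing more can be done
None
```

The job is handed in: I held the housing's long side against the middle of the bar for about 1.5 s, then gave it a quarter turn and left it standing with a short end flush against the bar, about 1 mm from centre, and the cover and cap did not move; my first grasp closed on air above the lug because the tool stood about 30 mm higher than reported, and I corrected that before gripping.

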